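Eject a bead from the bead press and trap it in the chute

TASK

The catch tray is off the bead press, so an ejected bead would roll down the open chute and drop off its end. Press the ejector lever down with one finger while the other finger waits low in the chute, so that the brittle bead pops up out of the die, rolls down against that finger and is gently trapped there; do not poke the bead out of the die or pick it up. Finish with the finger still holding the bead in the chute, and leave the other things on the table as they are.

Things in the scene. Friction and masses are not known exactly. Their poses are not given: they have to be found in the camera images.
- press: Inclined hand bead press (fixed): base 215 x 124 mm, 72 mm square steel die block, open chute, ejector lever; its upper jaw is thrown open and stands 40 to 120 mm behind the die, up to 340 mm high. Origin on the table under the die; x points (level) down the chute, y to the ejector lever's side, z up. Die face and chute floor are one plane falling 0.28 rad (16 degrees) towards +x.
- die (a point): Centre of the die's round bore (32 mm wide) in the die face, 85 mm above the table. The bead sits in it, standing 19 mm proud of the face.
- chute_mid (a point): Point on the chute floor's centre line, 94 mm (level) from the die, 58 mm above the table: a good place for the waiting finger. The chute is 40 mm wide inside, with rails 3 mm thick and 9 mm high, and is open above. The bead rolls down it in under a second; a finger 8 to 14 mm above the floor is clear of it and stops the bead, but 20 mm is the highest that is safe.
- chute_end (a point): Middle of the open lower edge of the chute floor, 145 mm from the die along the press's +x, 43 mm above the table. Nothing stops a bead there.
- pad (a point): Top middle of the ejector lever's ribbed steel thumb pad (46 mm along the press's x, 26 mm across), beside the chute: 52 mm from its centre line on the press's +y side, about level with chute_mid along x. Its top is 92 mm above the table with the lever up and 66 mm fully down, then about 10 mm above the chute floor beside it.
- lever (a joint): Ejector lever, a rocker pivoted 35 mm from the die: 0 up at rest, 0.40 rad fully pressed at its stop (pad down about 26 mm). Its spring takes about 2 N on the pad to start and 6 N at the bottom. Its far end lifts the punch under the bead in proportion, 14 mm in all; the bead clears the die and rolls off at about 0.28 rad.
- bead_center (a point): Centre of the bead: a dark grey brittle clay ball, 30 mm in diameter, about 28 g. At the start it sits in the die with its centre 89 mm above the table; in the chute its centre is 15 mm off the floor.
- oil: Oil bottle, 42 mm wide, 130 mm high, beside the press on the side away from the lever; leave it. Origin under its centre.
- tray: The press's catch tray, 120 x 90 x 28 mm sheet aluminium with six beads in it, set aside on the table; leave it. Origin under its centre.
- brush: Brush, 190 mm long, lying on the table on the lever side of the press, bristles down the chute's way; leave it.
- mould: Cream press mould, 140 x 105 x 30 mm block with round hollows; leave it. Origin under its centre.

How it is judged (in metres and radians):
On the way, in this order (a step that is already met when the one before it is completed fails the run):
1. the ejector lever is pressed more than half-way, lifting the bead (value of joint lever above 0.21 rad).
2. the bead has rolled into the chute and is stopped there by a finger (x of bead_center in the frame of press between 0.03 and 0.145 m and y of bead_center in the frame of press between -0.02 and 0.02 m and z of bead_center in the frame of press below 0.105 m and contact force between the fingers and bead above 0.003 N and linear speed of bead below 0.03 m/s), for 0.3 s.
At the end, for the whole second after the job is handed in: The bead lies still in the chute, its centre 30 to 145 mm from the die along the press's x (so clear of the die and not off the chute's end) and within 20 mm of the chute's centre line, resting against a finger that keeps it from rolling on. The lever may be down or let up (x of bead_center in the frame of press between 0.03 and 0.145 m and y of bead_center in the frame of press between -0.02 and 0.02 m and z of bead_center in the frame of press below 0.105 m and contact force between the fingers and bead above 0.003 N and linear speed of bead below 0.015 m/s); the arm keeps its last pose, push and grip.
It fails at once if the bead left the chute (x of bead_center in the frame of press above 0.155 m or x of bead_center in the frame of press below -0.02 m or y of bead_center in the frame of press above 0.03 m or y of bead_center in the frame of press below -0.03 m).
It fails at once if the bead was lifted (z of bead_center in the frame of press above 0.125 m).
It fails at once if the brittle bead was squeezed or struck with more than 8 N (contact force between the fingers and bead above 8 N).
It fails at once if the bead was poked before the ejector had lifted it (contact force between the arm and bead above 0.3 N and x of bead_center in the frame of press below 0.02 m and value of joint lever below 0.24 rad).
It fails at once if another thing on the table was moved by more than 30 mm (distance of any of oil, tray, brush, mould from where it was at the start of the episode above 0.03 m).
It also fails if it takes over 29 s, if anything falls off the work surface, if the arm or the gripper's body presses on something with over 40 N, if the wrist force passes 120 N, or if a joint passes its speed limit or range.

ROBOT

A 7-joint arm with a two-finger parallel gripper is mounted at the origin on the work surface. World frame = base frame: x ahead of the robot, y to its left, z up, the work surface at z = 0. Lengths are in mm, angles in rad, forces in N, time in s.
With the tool pointing down it reaches from about 425 to 925 mm from the base axis. Payload 6.8 kg.
Tool frame: the origin (TCP) lies between the finger pads; the fingertips stand 25 mm ahead of it and the grasp point (between the pads) lies 6 mm ahead of it (bot.tip_extent is the distance from the TCP to the fingertips, in mm); z points along the fingers, y is the line along which they close (so a half turn about z gives the same grasp; the last joint's range is limited). The gripper opens to 85 mm and grips with 20 to 120 N. Pads are 22 mm wide; open, the fingers measure 114 mm over their backs; the gripper's body (76 mm by 85 mm) begins 54 mm behind the grasp point. The pads swing forward as they close: fully open they stand 13 mm farther back than shut.
Start: joints at [1.052, 0.477, 0.022, 1.555, -0.011, 1.109, -0.083], TCP at [269.566, -618.854, 256.308] pointing down, gripper open.
Joint ranges: [-2.96, 2.96], [-0.34, 2.1], [-1.41, 1.46], [0.24, 2.44], [-1.37, 4.51], [0.17, 1.92], [-2.96, 2.96]. Speed limits (rad/s): [2.39, 2.39, 3.14, 3.14, 3.14, 3.14, 3.14].

INTERFACE

Orientations are given as a rotation vector (axis times angle).
In Python, from plant import bot, imaging gives the robot as it stands. The module is installed in compiled form; this text tells all that it offers.
- The arm moves only by the tool step_arm, never from a script. Its arguments are lists of equal length, an entry for each row: "rotation": the turn, a rotation vector about the tool's x, y, z in degrees, a list of three; "xyz": the shift along the tool's x, y, z in m, a list of three; "fingers": the opening, from 0 (shut) to 1 (fully open). In form: {"rotation": [[wx, wy, wz], ...], "xyz": [[x, y, z], ...], "fingers": [fingers, ...]}. A call has exactly 5 rows; each row shifts and turns the commanded pose from where the row before left it, along the tool's axes as they then stand; what a row does not reach is not made up. A row lasts 1/10 s, in which the tool goes at most 50 mm and 8.59 degrees, less where a joint would pass 70% of its speed; a pose out of reach is approached as far as the arm can. A call is refused whole if a number of a shift passes 0.05 or a number of a turn 8.59, either way. A call with a gripper value outside its range is refused whole. The fingers move at their own pace and stop on an object; "grip_force" is the grip in N (left out, the last holds). Time passes only in rows, so rows that do not move let the fingers close, or fill a call up. It gives the time, the measured TCP pose, the force, the opening and the grip force at its end, in the units of the state.
- bot.observe(): the state, without advancing time (a new reading comes with each control period).
- imaging.snapshot(name): name is "side" or "top" or "wrist"; returns a dict with "pixels" (480x640x3 uint8, red, green, blue), "K" (3x3 intrinsics, pixels), "k1" (the pictures are not rectified: a ray, as slopes to the right and down, at radius r is drawn at 1 + k1 r^2 times it, then the intrinsics apply), "view" (4x4, takes a point from world to camera coordinates); the wrist camera has in their place "mount" (4x4, takes a point from camera to tool coordinates, whose origin is the TCP and whose axes are the flange's). Camera axes: x right, y down, z forward; pixel columns grow to the right and rows downward; lengths in mm; the calibration is good to about 2 mm. A picture is of the moment at which its call begins: read the wrist's pose just before it. There is no depth.
- bot.sign_off(): hands the job in; it is judged then, once.
Trained networks look in a picture, given as the dict that the camera call returned (one of the last four; its "shot" number tells which), for a name from the list of things; names that differ only in an ending like _2 or _b are one class to them, and where a whole thing is asked for, a point or a joint stands for the part that bears it (a point fixed in the world has none). Each returns a list of dicts, best first, with "confidence" (0 to 1); they miss things now and then, are a little off and sometimes report something else, mostly with a low value. They report only what shows in the picture. A call takes as long as a camera call.
- imaging.silhouettes(picture, query): "pixels" (480x640 bool, what is visible of it) and "box" ([centre column, centre row, width, height] as shares, 0 to 1, of the picture: columns of its width, rows of its height, round what is visible of it).
- imaging.place_of(picture, query): "position" ([row, column] as shares, 0 to 1, of the picture: columns of its width, rows of its height: a listed point, or the origin of a listed thing).
The state is a dict: "clock": time; "joint_positions": joint angles; "joint_velocities": joint speeds; "joint_torque": joint torques, N m; "position": TCP position; "ee_rot": TCP orientation; "force": force on the tool from outside, world axes, zero at the start; "moment": the same for the moment, N m; "width": finger opening in mm; "finger_force": force on a finger pad.
Only numpy, scipy, OpenCV 4.12 (cv2) and the standard library are available. Lean on these libraries where they do the work, as an engineer would, in place of code of your own. Each camera call takes 0.05 s, during which the arm holds its last target. There are 200 camera calls.

## Working session

There is one attempt and no reset: what is moved stays moved. The work goes in short steps, Python scripts to look and compute and a tool call to move; the robot and the scene stay as the last step left them, time stands still between calls to the robot, and variables do not carry over. Pictures are saved under pics/ and viewed, at most 10 in all, crops included, and the job is handed in when it is done.

Besides the shell and the picture viewer there is one more tool, called after "Emit:" as name(argument=value, ...) on one line, values as JSON. step_arm: Moves the arm, as the interface text tells. Its arguments: {"type":"object","properties":{"rotation":{"type":"array"},"xyz":{"type":"array"},"fingers":{"type":"array"},"grip_force":{"type":"number"}},"required":["rotation","xyz","fingers"]}

```bash
mkdir -p pics; cat > h.py <<'E'
import numpy as np, cv2
from plant import bot, imaging
from scipy.spatial.transform import Rotation as R
def ray(p,u,v):
    K=p["K"];d=np.array([(u-K[0][2])/K[0][0],(v-K[1][2])/K[1][1]]);s=d.copy()
    for _ in range(20): s=d/(1+p["k1"]*(s@s))
    V=np.array(p["view"]);Rm=V[:3,:3];o=-Rm.T@V[:3,3]
    r=Rm.T@np.array([s[0],s[1],1.]);return o,r/np.linalg.norm(r)
def atz(p,u,v,z):
    o,r=ray(p,u,v);return o+r*(z-o[2])/r[2]
def tri(a,b):
    A=np.zeros((3,3));y=np.zeros(3)
    for o,r in (a,b):
        P=np.eye(3)-np.outer(r,r);A+=P;y+=P@o
    x=np.linalg.solve(A,y);return x,[np.linalg.norm((np.eye(3)-np.outer(r,r))@(x-o)) for o,r in (a,b)]
def proj(p,X):
    V=np.array(p["view"]);c=V[:3,:3]@X+V[:3,3];s=c[:2]/c[2];s=s*(1+p["k1"]*(s@s));K=p["K"]
    return np.array([K[0][0]*s[0]+K[0][2],K[1][1]*s[1]+K[1][2]])
E
python3 - <<'E'
from h import *
np.set_printoptions(precision=1,suppress=True)
s=bot.observe();print(s["clock"],s["position"],s["ee_rot"],s["width"],s["force"])
P={n:imaging.snapshot(n) for n in("top","side")}
for n in P: cv2.imwrite(f"pics/{n}0.png",P[n]["pixels"][...,::-1])
H=dict(die=85,chute_mid=58,chute_end=43,pad=92,bead_center=89,press=0,oil=0,tray=0,brush=0,mould=0)
for q,z in H.items():
    rs={}
    for n in P:
        r=imaging.place_of(P[n],q)
        if r:
            y,x=r[0]["position"];u,v=x*640,y*480;rs[n]=(u,v)
            print(q,n,"%.2f"%r[0]["confidence"],np.array([u,v]),atz(P[n],u,v,z))
    if len(rs)==2: print("   tri",*tri(ray(P["top"],*rs["top"]),ray(P["side"],*rs["side"])))
E
```

```text
0.0 [ 269.3 -618.3  255.3] [-3.1 -0.6  0. ] 85.41799649126301 [-0.4  0.5  0.9]
die top 0.96 [224.2 273.7] [507.5 130.6  85. ]
die side 0.91 [284.2 342.5] [501.6 129.2  85. ]
   tri [504.6 129.7  84.9] [np.float64(2.97730765604713), np.float64(2.977307656047175)]
chute_mid top 0.65 [263.1 300.1] [455.6  54.   58. ]
chute_mid side 0.96 [329.9 327.3] [460.6  51.7  58. ]
   tri [457.3  54.   61.8] [np.float64(2.0752700280892724), np.float64(2.075270028089311)]
chute_end top 0.81 [285.8 308.5] [439.1   8.4  43. ]
chute_end side 0.72 [358.  320.1] [429.7   5.6  43. ]
   tri [434.3   7.2  44. ] [np.float64(4.878220258470986), np.float64(4.8782202584709395)]
pad top 0.89 [275.3 275.9] [501.3  25.3  92. ]
pad side 0.57 [315.6 288.6] [505.7  14.   92. ]
   tri [500.3  24.1 104.4] [np.float64(0.4371538506310955), np.float64(0.43715385063112927)]
bead_center top 0.46 [223.8 275.8] [502.7 130.5  89. ]
bead_center side 0.63 [282.2 340.9] [504.2 130.5  89. ]
   tri [503.3 130.7  89.4] [np.float64(0.7308286110298374), np.float64(0.7308286110299893)]
press top 0.78 [228.  279.5] [505.4 138.9   0. ]
p
[... 211 characters left out ...]
.4] [409.1 165.6   0. ]
   tri [ 536.2   66.6 -185.4] [np.float64(83.35459653423278), np.float64(83.3545965342328)]
tray top 0.60 [461.3 295.8] [ 465.1 -364.7    0. ]
tray side 0.86 [411.7 209.2] [ 459.4 -370.     0. ]
   tri [ 461.5 -364.5    4. ] [np.float64(3.3128330628645606), np.float64(3.312833062864545)]
brush top 0.89 [271.  241.1] [589.3  45.7   0. ]
brush side 0.67 [256.6 322.1] [600.5  57.6   0. ]
   tri [597.9  49.6  -9.8] [np.float64(7.17735716249021), np.float64(7.177357162490325)]
mould top 0.84 [445.7 212.6] [ 648.7 -339.     0. ]
mould side 0.82 [329.6 192.4] [ 647.2 -342.8    0. ]
   tri [ 646.7 -338.8    3.3] [np.float64(1.2701308698570828), np.float64(1.2701308698571316)]
```

View pics/top0.png

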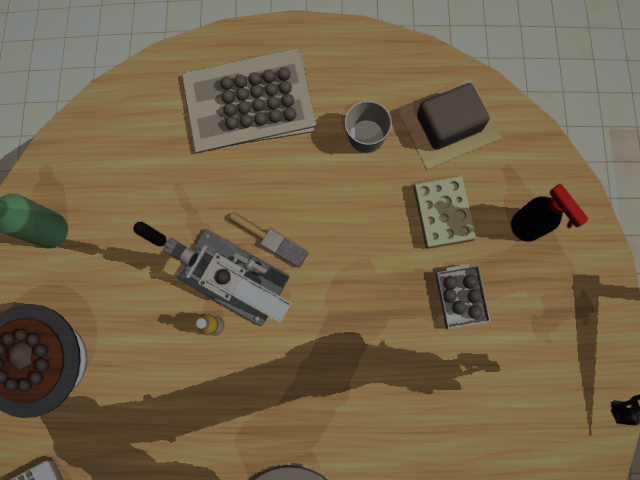

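View pics/side0.png

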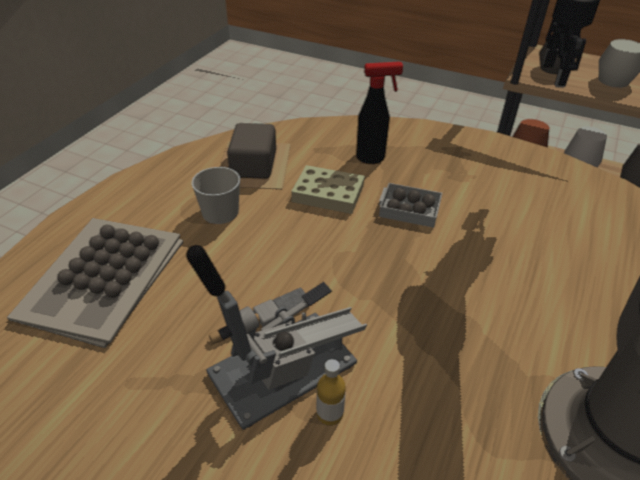

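The top view shows the die at about (224,275), the chute running to (287,309), the lever pad near (275,270) on the brush side, and the oil bottle at (210,324). The side view agrees. Next I fit the press pose jointly to all these points.

```bash
python3 - <<'E'
from h import *
from scipy.optimize import least_squares
np.set_printoptions(precision=3,suppress=True)
P={n:imaging.snapshot(n) for n in("top","side")}
M=dict(die=(0,0,85),chute_mid=(94,0,58),chute_end=(145,0,43),pad=(94,52,92),bead_center=(1,0,89),press=(0,0,0))
obs=[]
for n in P:
    for q in M:
        r=imaging.place_of(P[n],q)
        if r: y,x=r[0]["position"];obs.append((n,q,np.array([x*640,y*480])))
def X(t,m): c,s=np.cos(t[2]),np.sin(t[2]);return np.array([t[0]+c*m[0]-s*m[1],t[1]+s*m[0]+c*m[1],m[2]])
f=lambda t:np.concatenate([proj(P[n],X(t,M[q]))-o for n,q,o in obs])
s=least_squares(f,[504,130,-2.1],loss="soft_l1",x_scale=[1,1,.01])
print(s.x,np.degrees(s.x[2]))
for (n,q,o),e in zip(obs,f(s.x).reshape(-1,2)): print(n,q,e)
for q in M: print(q,X(s.x,M[q]))
o=bot.observe();Rt=R.from_rotvec(o["ee_rot"]).as_matrix();print(o["position"],Rt,bot.tip_extent,o["width"])
im=P["side"]["pixels"][200:440,180:400,::-1];cv2.imwrite("pics/crop.png",cv2.resize(im,None,fx=2.5,fy=2.5,interpolation=cv2.INTER_CUBIC))
for q in("pad","oil","brush"):
    for n in P: print(q,n,[(round(r["confidence"],2),np.array(r["box"])*[640,480,640,480]) for r in imaging.silhouettes(P[n],q)[:2]])
E
```

```text
[502.949 132.173  -2.082] -119.29914014754142
top die [ 0.424 -0.28 ]
top chute_mid [ 3.233 -1.949]
top chute_end [0.319 4.167]
top pad [-1.308 -0.38 ]
top bead_center [-0.567 -2.392]
top press [1.43 0.19]
side die [-0.329  1.099]
side chute_mid [3.761 1.158]
side chute_end [-2.033  2.08 ]
side pad [-2.423  1.045]
side bead_center [ 1.226 -1.137]
side press [ 1.69  -0.647]
die [502.949 132.173  85.   ]
chute_mid [456.948  50.198  58.   ]
chute_end [431.99    5.722  43.   ]
pad [502.296  24.751  92.   ]
bead_center [502.459 131.301  89.   ]
press [502.949 132.173   0.   ]
[ 269.551 -618.859  256.304] [[ 0.917  0.399 -0.   ]
 [ 0.399 -0.917 -0.   ]
 [-0.     0.    -1.   ]] 25.0 85.18352787960687
pad top [(0.95, array([260.672, 267.84 ,  53.888,  34.32 ]))]
pad side [(0.66, array([296.96 , 302.4  ,  70.72 ,  44.592]))]
oil top [(0.73, array([211.776, 324.48 ,  28.224,  19.2  ]))]
oil side [(0.95, array([328.32 , 392.064,  27.072,  59.52 ]))]
brush top [(0.63, array([268.416, 241.536,  75.776,  53.52 ]))]
brush side [(0.79, array([256.64 , 318.336,  93.504,  54.48 ]))]
```

View pics/crop.png

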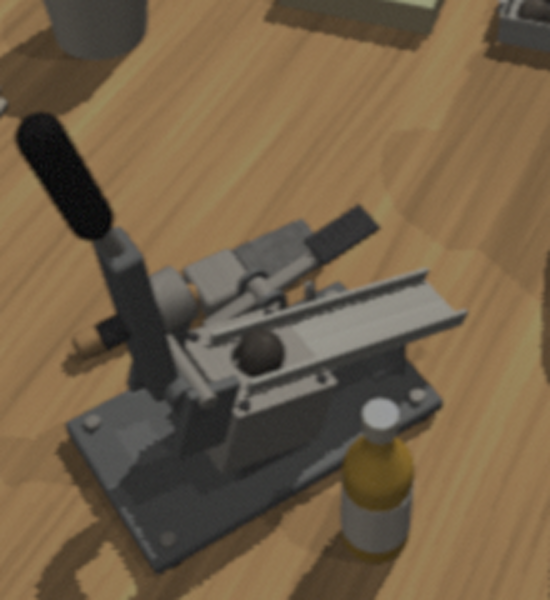

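The crop shows the dark pad at about full-frame (317,294), the bead in the die at (284,341) and the open chute. All agree with the fitted pose. I'm moving above the press now.

Emit:
step_arm(rotation=[[0, 0, 0], [0, 0, 0], [0, 0, 0], [0, 0, 0], [0, 0, 0]], xyz=[[0.0303, -0.0345, 0], [0.0303, -0.0345, 0], [0.0303, -0.0345, 0], [0.0303, -0.0345, 0], [0.0303, -0.0345, 0]], fingers=[0.45, 0.45, 0.45, 0.45, 0.45])

```text
clock: 2.6
position: [339.9, -398.5, 256.5]
ee_rot: [3.075, 0.64, 0.001]
force: [0.8, 0.6, -0.4]
width: 38.1
finger_force: 0.0
```

Emit:
step_arm(rotation=[[0, 0, 0], [0, 0, 0], [0, 0, 0], [0, 0, 0], [0, 0, 0]], xyz=[[0.0303, -0.0345, 0], [0.0303, -0.0345, 0], [0.0303, -0.0345, 0], [0.0303, -0.0345, 0], [0.0303, -0.0345, 0]], fingers=[0.45, 0.45, 0.45, 0.45, 0.45])

```text
clock: 3.1
position: [409.9, -179.8, 256.7]
ee_rot: [3.075, 0.64, 0.001]
force: [0.7, 0.5, -0.4]
width: 38.8
finger_force: 0.0
```

Emit:
step_arm(rotation=[[0, 0, 0], [0, 0, 0], [0, 0, 0], [0, 0, 0], [0, 0, 0]], xyz=[[0.0303, -0.0345, 0], [0.0303, -0.0345, 0], [0.0303, -0.0345, 0], [0.0303, -0.0345, 0], [0.0303, -0.0345, 0]], fingers=[0.45, 0.45, 0.45, 0.45, 0.45])

```text
clock: 3.6
position: [480.0, 38.8, 256.7]
ee_rot: [3.075, 0.64, 0.002]
force: [0.6, -0.5, 0.7]
width: 38.4
finger_force: 0.0
```

Emit:
step_arm(rotation=[[0, 0, -7.4], [0, 0, -7.4], [0, 0, -7.4], [0, 0, -7.5], [0, 0, -7.5]], xyz=[[0, 0, 0], [0, 0, 0], [0, 0, 0], [0, 0, 0], [0, 0, 0]], fingers=[0.45, 0.45, 0.45, 0.45, 0.45])

```text
clock: 4.1
position: [479.7, 37.1, 256.4]
ee_rot: [2.706, 1.595, 0.0]
force: [-0.6, 0.2, 0.5]
width: 38.6
finger_force: 0.0
```

```bash
python3 - <<'E'
from h import *
from scipy.optimize import least_squares
np.set_printoptions(precision=1,suppress=True)
o=bot.observe();p=imaging.snapshot("wrist")
T=np.eye(4);T[:3,:3]=R.from_rotvec(o["ee_rot"]).as_matrix();T[:3,3]=o["position"]
p["view"]=np.linalg.inv(T@np.array(p["mount"]))
cv2.imwrite("pics/wrist1.png",p["pixels"][...,::-1]);print(np.array(p["mount"]))
M=dict(die=(0,0,85),chute_mid=(94,0,58),chute_end=(145,0,43),pad=(94,52,92),bead_center=(1,0,89))
t=np.array([502.9,132.2,-2.082])
def X(t,m): c,s=np.cos(t[2]),np.sin(t[2]);return np.array([t[0]+c*m[0]-s*m[1],t[1]+s*m[0]+c*m[1],m[2]])
for q in M:
    r=imaging.place_of(p,q)
    if r:
        y,x=r[0]["position"];w=atz(p,x*640,y*480,M[q][2])
        d=w[:2]-t[:2];c,s=np.cos(t[2]),np.sin(t[2])
        print(q,round(r[0]["confidence"],2),np.array([x*640,y*480]),proj(p,X(t,M[q])),"press-frame",c*d[0]+s*d[1],-s*d[0]+c*d[1])
E
```

```text
[[   0.    -1.    -0.3   71.9]
 [   1.     0.     0.     0. ]
 [  -0.    -0.3    1.  -116.5]
 [   0.     0.     0.     1. ]]
chute_mid 0.93 [282.  212.3] [282.5 215.2] press-frame 91.72584927541436 -0.38586987300580944
chute_end 0.73 [288.4 268.6] [285.  270.3] press-frame 143.4643995987746 2.9159301965952764
pad 0.81 [354.1 228.4] [353.4 226.4] press-frame 95.38828435525714 52.55184204916762
bead_center 0.97 [278.4  86.8] [276.2  83.6] press-frame 2.9074025449617737 1.368711344849468
```

View pics/wrist1.png

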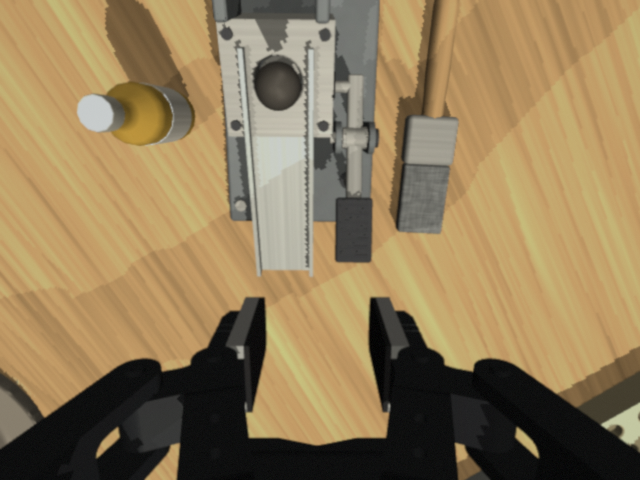

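The wrist view agrees with the fit within about 2 mm: chute centre line at column 282, pad at (354,228), bead at (278,84). The fingers straddle the chute and the pad as intended. I'm descending.

Emit:
step_arm(rotation=[[0, 0, 0], [0, 0, 0], [0, 0, 0], [0, 0, 0], [0, 0, 0]], xyz=[[0, 0.001, 0.03], [0, 0, 0.03], [0, 0, 0.03], [0, 0, 0.025], [0, 0, 0.005]], fingers=[0.45, 0.45, 0.45, 0.45, 0.45])

```text
clock: 4.9
position: [478.7, 36.3, 133.9]
ee_rot: [-2.71, -1.585, 0.007]
force: [-1.4, -0.4, 1.1]
width: 38.3
finger_force: 0.0
```

Emit:
step_arm(rotation=[[0, 0, 0], [0, 0, 0], [0, 0, 0], [0, 0, 0], [0, 0, 0]], xyz=[[0, 0, 0.006], [0, 0, 0.006], [0, 0, 0.004], [0, 0, 0.002], [0, 0, 0]], fingers=[0.45, 0.45, 0.45, 0.45, 0.45])

```text
clock: 5.4
position: [480.6, 36.6, 118.5]
ee_rot: [2.71, 1.588, 0.001]
force: [0.1, 0.4, 0.5]
width: 38.6
finger_force: 0.0
```

```bash
python3 - <<'E'
from h import *
s=imaging.snapshot("side")["pixels"][220:380,220:400,::-1];w=imaging.snapshot("wrist")["pixels"][:,:,::-1]
a=cv2.resize(s,(480,427),interpolation=cv2.INTER_CUBIC);b=w[0:427,170:490]
cv2.imwrite("pics/c2.png",np.hstack([a,b]))
E
```

```text
(no output)
```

View pics/c2.png

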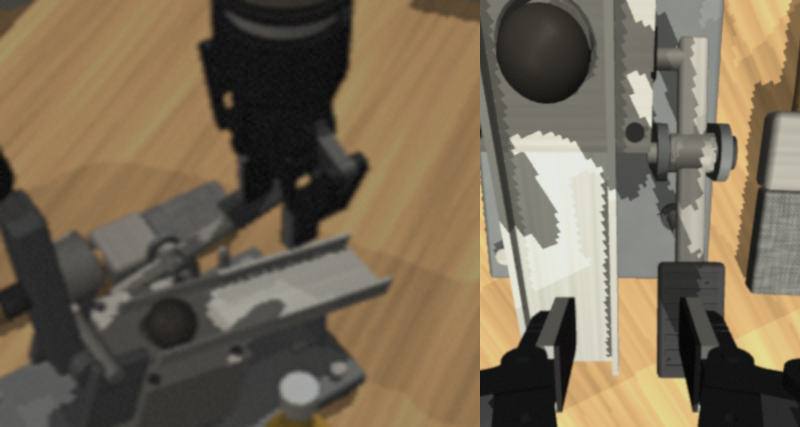

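The left finger is over the chute's middle and the right finger is over the pad's centre, just above it. I'm pressing now.

Emit:
step_arm(rotation=[[0, 0, 0], [0, 0, 0], [0, 0, 0], [0, 0, 0], [0, 0, 0]], xyz=[[0, 0, 0.006], [0, 0, 0.006], [0, 0, 0.006], [0, 0, 0.006], [0, 0, 0]], fingers=[0.45, 0.45, 0.45, 0.45, 0.45])

```text
clock: 6.0
position: [480.4, 35.7, 93.6]
ee_rot: [2.711, 1.587, -0.002]
force: [-1.9, -5.1, 6.3]
width: 38.3
finger_force: 3.2
```

```bash
python3 - <<'E'
from h import *
o=bot.observe();print(o["clock"],o["position"],o["force"])
s=imaging.snapshot("side")["pixels"][220:380,220:400,::-1];w=imaging.snapshot("wrist")["pixels"][:,:,::-1]
a=cv2.resize(s,(480,427),interpolation=cv2.INTER_CUBIC);b=w[0:427,170:490]
cv2.imwrite("pics/c3.png",np.hstack([a,b]))
E
```

```text
6.0 [480.41702319  35.68548054  93.61715578] [-1.85644591 -5.12743467  6.31963377]
```

View pics/c3.png

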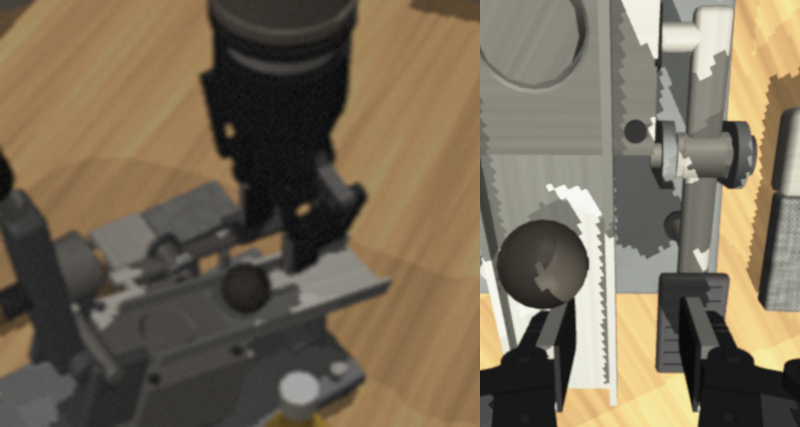

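The bead has popped out and now lies in the chute against the waiting finger. I'll hold and check that it is still.

Emit:
step_arm(rotation=[[0, 0, 0], [0, 0, 0], [0, 0, 0], [0, 0, 0], [0, 0, 0]], xyz=[[0, 0, 0], [0, 0, 0], [0, 0, 0], [0, 0, 0], [0, 0, 0]], fingers=[0.45, 0.45, 0.45, 0.45, 0.45])

```text
clock: 6.6
position: [480.4, 35.6, 94.2]
ee_rot: [2.711, 1.586, -0.002]
force: [-1.0, -5.2, 5.7]
width: 38.6
finger_force: 3.2
```

Emit:
step_arm(rotation=[[0, 0, 0], [0, 0, 0], [0, 0, 0], [0, 0, 0], [0, 0, 0]], xyz=[[0, 0, 0], [0, 0, 0], [0, 0, 0], [0, 0, 0], [0, 0, 0]], fingers=[0.45, 0.45, 0.45, 0.45, 0.45])

```text
clock: 7.1
position: [480.4, 35.6, 94.3]
ee_rot: [2.711, 1.586, -0.002]
force: [-0.9, -4.3, 5.2]
width: 38.5
finger_force: 3.2
```

```bash
python3 - <<'E'
from h import *
def bead(p):
    r=imaging.silhouettes(p,"bead_center")
    return [(round(x["confidence"],2),(np.array(x["box"])*[640,480,640,480]).round(1)) for x in r[:1]]
for _ in range(4):
    p=imaging.snapshot("wrist");print(bead(p))
o=bot.observe();print(o["clock"],o["position"],o["force"])
cv2.imwrite("pics/c4.png",p["pixels"][:,:,::-1])
E
```

```text
[(0.66, array([215.6, 271.3,  86.3,  89.5]))]
[(0.83, array([216.3, 271.7,  91.5,  88.8]))]
[(0.69, array([216.6, 271.1,  92.1,  89.7]))]
[(0.78, array([214.9, 272. ,  90.8,  90.9]))]
7.5 [480.40680105  35.62617368  94.27584241] [-1.05898854 -4.70705421  6.36269834]
```

View pics/c4.png

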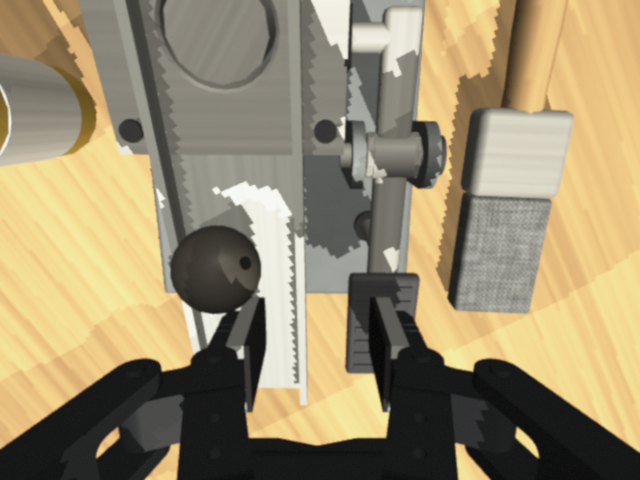

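The bead sits still at about (216,271), between the chute finger and the left rail. It hasn't moved over four shots, the lever is down and the brush and oil bottle are in place. I'm handing in.

```bash
python3 -c "
from plant import bot
print(bot.sign_off())"
```

```text
the job is handed in; nothing more can be done
None
```

The lever is pressed down, the bead has rolled out of the die and lies still in the chute against the waiting finger, and the job was handed in at about 7.5 s; the hand-in call returned no verdict.

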